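# Clip the long slide carrier into the inclined viewing stand

## Robot

A 7-joint arm with a two-finger parallel gripper is mounted at the origin on a cart in front of the work surface, level with it; the furniture and walls round the work are solid. World frame = base frame: x ahead of the robot, y to its left, z up, the work surface at z = 0. Lengths are in mm, angles in rad, forces in N, time in s.
With the tool pointing down it reaches from about 400 to 875 mm from the base axis. Payload 4.4 kg.
Tool frame: the origin (TCP) lies midway between the tips of the shut fingers; the grasp point (between the pads) lies ctrl.grip_depth behind it (ctrl.grip_depth is the distance from the TCP to the grasp point, in mm); z points along the fingers, y is the line along which they close (so a half turn about z gives the same grasp; the last joint's range is limited). The gripper opens to 85 mm and grips with 20 to 120 N. Pads are 22 mm wide; open, the fingers measure 114 mm over their backs; the gripper's body (76 mm by 85 mm) begins 54 mm behind the grasp point. The pads swing forward as they close: fully open they stand 13 mm farther back than shut.
Start: joints at [-1.315, 0.628, 0.038, 1.517, -0.027, 0.996, -0.02], TCP at [205.555, 616.656, 231.313] pointing down, gripper open.
Joint ranges: [-3.06, 3.06], [-0.37, 2.12], [-1.25, 1.32], [0.18, 2.47], [-1.1, 4.24], [0.23, 1.98], [-2.94, 2.94]. Speed limits (rad/s): [2.57, 2.57, 3.14, 3.14, 3.14, 3.14, 3.14].

## Interface

Orientations are given as [roll, pitch, yaw] about the fixed x, y, z axes, in that order (R = Rz(yaw) Ry(pitch) Rx(roll)).
In Python, from cell import ctrl gives the robot as it stands.
- The arm moves only by the tool carry_out, never from a script. Its argument "deltas" is one flat list of numbers, 7 for each row, row after row: the turn, a rotation vector about the tool's x, y, z in degrees, then the shift along the tool's x, y, z in m, then the closure, from -1 (fully open) to 1 (shut). In form: [wx, wy, wz, dx, dy, dz, claw, wx, wy, wz, dx, dy, dz, claw, ...]. A call has 1 to 12 rows; each row shifts and turns the commanded pose from where the row before left it, along the tool's axes as they then stand; what a row does not reach is not made up. A row lasts 1/8 s, in which the tool goes at most 62.5 mm and 10.7 degrees, less where a joint would pass 70% of its speed; a pose out of reach is approached as far as the arm can. A call with a gripper value outside its range is refused whole. The fingers move at their own pace and stop on an object; the grip force is fixed at half the most. Time passes only in rows, so rows that do not move let the fingers close. It gives the time, the measured TCP pose, the force, the opening and the grip force at its end, in the units of the state.
- ctrl.read_state(): the state, without advancing time (a new reading comes with each control period).
- ctrl.get_image(name): name is "scene" or "top" or "wrist"; returns the picture (420x560x3 uint8, red, green, blue); there is no depth.
- ctrl.calibration(name): a dict with "mtx" (3x3 intrinsics, pixels), "R" (3x3) and "t" (3): a world point X has camera coordinates R X + t. Camera axes: x right, y down, z forward; pixel columns grow to the right and rows downward; lengths in mm; the calibration is good to about 2 mm. A picture is of the moment at which its call begins: read the wrist's pose just before it. calibration takes no time and is no camera call; for the wrist camera it gives the pose at the moment of the call.
- ctrl.finish_job(): hands the job in; it is judged then, once.
The state is a dict: "clock": time; "qpos": joint angles; "qd": joint speeds; "tau": joint torques, N m; "eef_pos": TCP position; "tool_rot": TCP orientation; "force": force on the tool from outside, world axes, zero at the start; "torque": the same for the moment, N m; "width": finger opening in mm; "gripper_force": force on a finger pad.
Only numpy, scipy, OpenCV 4.12 (cv2) and the standard library are available. Lean on these libraries where they do the work, as an engineer would, in place of code of your own. Each camera call takes 0.05 s, during which the arm holds its last target. There are 200 camera calls.

## Task

Draw the stand's sprung curved arm right back, so that it stays open, then lay the long slide carrier (not the short one) flat on the sloping stage, without dropping it, with its long edge against the two lugs of the lower fixed edge and its end against the end stop, and let go of it while the arm is still back. Then bring the arm back over so that it springs down and clamps the carrier there. Leave the short carrier and the glassware where they stand.

Things in the scene. Friction and masses are not known exactly. Their poses are not given: they have to be found in the camera images.
- stage: White sloping face of the fixed grey viewing stand; 30 deg slope rising away from the robot and to its right; upper edge 127 mm above the bench. Origin: on the face where the centre of the long carrier's underside lies when fully seated, 52 mm above the bench. Axes: x up the slope, y to the left looking up it, z out of the face. Face: x -55 to 150, y -125 to 95 mm.
- lower_edge (a point): Middle of the lower fixed edge, on the face at stage x = -30, y = 0 mm (same axes as the stage). The edge is two steel lugs 9 mm high, 8 mm thick, 50 mm long, upper faces at stage x = -30 mm, at y = -95..-45 and 45..95 mm; the 90 mm between them is open for a finger.
- end_stop (a point): Middle of the end stop's inner foot, on the face at stage x = 0, y = +80 mm (same axes as the stage). The stop is a steel bar 9 mm high, 8 mm thick, from stage x = -22 to 22 mm; the carrier's +y (left) end goes against its inner face.
- clip_arm (a joint): Angle of the curved steel spring arm (rad). 0: down with no carrier (start), 0.12: on a seated carrier, 1.25: drawn right back (stop). Grows as the free end swings up the slope. Over-centre spring: below 0.6 it pulls the arm down, above 0.6 it pushes it to the back stop and keeps it there; about 0.36 N m at either end (4 to 5 N at the post), damping 0.15 N m s.
- pivot (a point): Arm's pivot, on the face at stage x = 52, y = -70 mm; its axis is normal to the face. Boss 22 mm in diameter and 15 mm high, over a 25 mm washer. The arm's 8 mm round bar bows up the slope from here, 4.5 to 12.5 mm above the face; a small spring strut, 16 mm high, runs from its tail to an anchor 40 mm further right.
- post (a point): Point on the axis of the thumb post, 30 mm above the face. Steel pin 14 mm in diameter, normal to the face, at the arm's free end, from 12.5 to 44 mm above the face; a 16 mm roller under it presses the carrier's upper long edge. 83.5 mm from the pivot; at arm angle q: stage x = 52 + 83.5 sin(q - 0.291), y = -70 + 83.5 cos(q - 0.291) mm.
- long_carrier: The long slide carrier: flat grey plastic frame 60 x 160 x 12 mm with two glass slides in it, about 0.16 kg, lying flat on the bench. Origin: centre of its underside; x along the 60 mm width, y along the 160 mm length, z up. The same end for end. It can be gripped across its width anywhere.
- short_carrier: The short slide carrier, not to be used: grey frame 60 x 100 x 12 mm with one glass slide, lying flat on the bench. Origin: centre of its underside; y along its length. Either carrier may be in either place.
- flask: Bystander: stoppered conical flask 72 mm wide, 130 mm high, origin under its centre.
- jar: Bystander: jar with black lid 60 mm wide, 71 mm high, origin under its centre.
- beaker: Bystander: glass beaker about 80 mm wide, 92 mm high, origin under its centre.

How it is judged (in metres and radians):
On the way, in this order (a step that is already met when the one before it is completed fails the run):
1. the arm is drawn right back and stays there (value of joint clip_arm above 1.15 rad), for 0.3 s.
2. the long carrier lies flat on the stage against the lower edge and the end stop (within 5 mm), let go, with the arm still back (value of joint clip_arm above 1.1 rad and contact force between the fingers and long_carrier below 0.1 N and x of long_carrier in the frame of stage between -0.004 and 0.005 m and y of long_carrier in the frame of stage between -0.005 and 0.004 m and z of long_carrier in the frame of stage between -0.004 and 0.004 m and angle between the z axis of long_carrier and the z axis of stage, either way round below 0.06 rad), for 0.2 s.
At the end, for the whole second after the job is handed in: The long carrier is at rest flat on the stage (within 4 mm and 0.06 rad), along the lower fixed edge (within 4 mm and 0.05 rad), its end within 5 mm of the end stop, and the arm is down on its upper edge (joint 0.07 to 0.18 rad) (value of joint clip_arm between 0.07 and 0.18 rad and x of long_carrier in the frame of stage between -0.004 and 0.004 m and y of long_carrier in the frame of stage between -0.005 and 0.004 m and z of long_carrier in the frame of stage between -0.004 and 0.004 m and angle between the z axis of long_carrier and the z axis of stage, either way round below 0.06 rad and angle between the y axis of long_carrier and the y axis of stage, either way round below 0.05 rad and linear speed of long_carrier below 0.02 m/s); the robot touches nothing.
It fails at once if the long carrier is dropped (falls free more than 20 mm above the stage) (contact force between anything else and long_carrier below 0.02 N and height (world z) of long_carrier above 0.04 m and z of long_carrier in the frame of stage above 0.02 m).
It fails at once if the short carrier is moved by more than 30 mm (distance of short_carrier from where it was at the start of the episode above 0.03 m).
It fails at once if the flask, jar or beaker is moved by more than 30 mm or tipped (distance of any of flask, jar, beaker from where it was at the start of the episode above 0.03 m or angle between any of flask, jar, beaker's own z axis and vertical above 0.4 rad).
It also fails if it takes over 72 s, if anything falls off the work surface, if the arm or the gripper's body presses on something with over 40 N, if the wrist force passes 120 N, or if a joint passes its speed limit or range.

## Working session

There is one attempt and no reset: what is moved stays moved. The work goes in short steps, Python scripts to look and compute and a tool call to move; the robot and the scene stay as the last step left them, time stands still between calls to the robot, and variables do not carry over. Pictures are saved under pics/ and viewed, at most 10 in all, crops included, and the job is handed in when it is done.

Besides the shell and the picture viewer there is one more tool, called after "Request:" by a JSON object that holds its "name" and its "arguments". carry_out: Moves the arm, as the interface text tells. Its arguments: {"type":"object","properties":{"deltas":{"type":"array"}},"required":["deltas"]}

```bash
mkdir -p pics; ls; python3 - <<'E'
from cell import ctrl
import cv2
s=ctrl.read_state();print(s, ctrl.grip_depth)
for n in("scene","top"):
    cv2.imwrite(f"pics/{n}0.png",cv2.resize(ctrl.get_image(n)[:,:,::-1],(800,600)))
    c=ctrl.calibration(n);print(n,c)
E
```

```text
pics
{'clock': 0.0, 'qpos': array([-1.31477817,  0.62934132,  0.03844844,  1.51835099, -0.02697586,
        0.99629743, -0.02001432]), 'qd': array([ 0.00018623,  0.00041388, -0.00109152, -0.00052103,  0.00153714,
        0.00024666, -0.0012533 ]), 'tau': array([-9.88958600e-04, -5.63393998e+01,  1.22565653e+00, -1.93448943e+01,
        1.09210052e-02,  1.03621051e-02, -2.40219953e-05]), 'eef_pos': array([205.37770579, 616.05282696, 230.39776813]), 'tool_rot': array([-3.13971436e+00,  4.83058022e-05,  2.81976850e+00]), 'force': array([-0.44743418, -0.07619677, -0.44979644]), 'torque': array([0.04791636, 0.00427027, 0.00972384]), 'gripper_force': 0.0, 'width': 85.34280974158581} 18.700000000000003
scene {'mtx': array([[398.70992467,   0.        , 278.72177505],
       [  0.        , 398.70992467, 208.84692575],
       [  0.        ,   0.        ,   1.        ]]), 'R': array([[ 0.75916895, -0.65068764, -0.01637358],
       [-0.29963572, -0.32703758, -0.89625044],
       [ 0.57782431,  0.68531162, -0.44324604]]), 't': array([-479.20703725,  235.07713759, 1010.011194  ])}
top {'mtx': array([[475.70455138,   0.        , 273.84612356],
       [  0.        , 475.70455138, 203.45837554],
       [  0.        ,   0.        ,   1.        ]]), 'R': array([[ 0.01854843, -0.99967283,  0.01761207],
       [-0.99750271, -0.01970309, -0.06782432],
       [ 0.06814915, -0.01631006, -0.99754182]]), 't': array([ -71.37241964,  589.31641751, 1453.59724134])}
```

View pics/scene0.png

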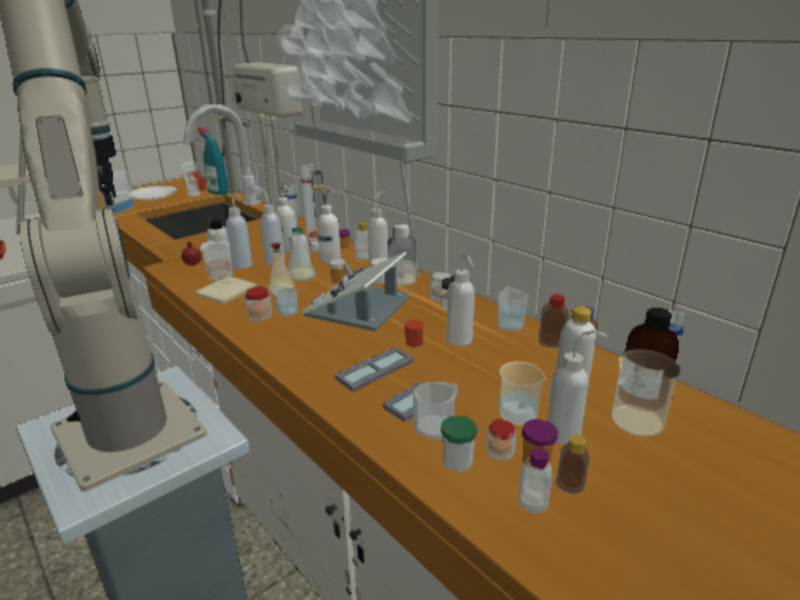

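View pics/top0.png

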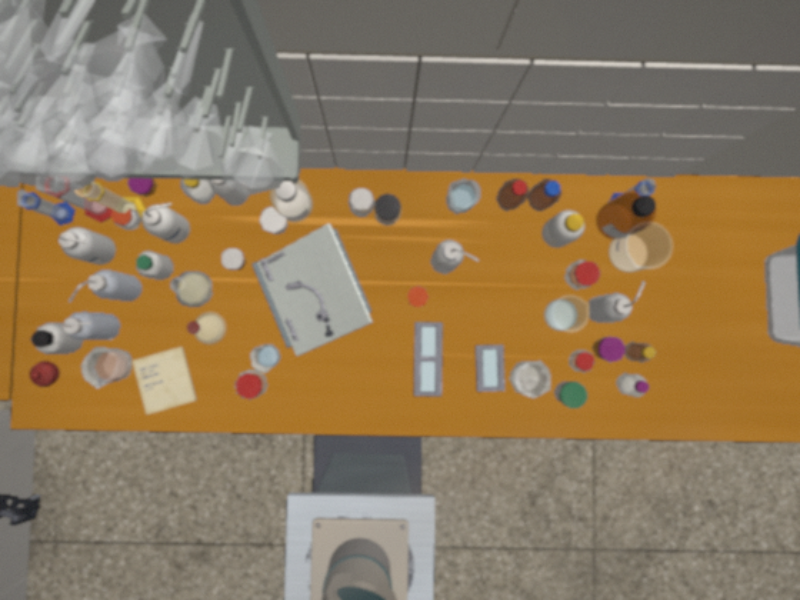

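The top view shows the long carrier at (428,358) in the 800-px picture, the short carrier at (490,368), and the stand at about (315,290). I'll zoom in on the stand and carriers.

```bash
python3 - <<'E'
from cell import ctrl
import cv2,numpy as np
im=ctrl.get_image("top")[:,:,::-1]
a=im[145:285,160:360]; cv2.imwrite("pics/topz.png",cv2.resize(a,(800,560),interpolation=cv2.INTER_CUBIC))
E
```

```text
(no output)
```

View pics/topz.png

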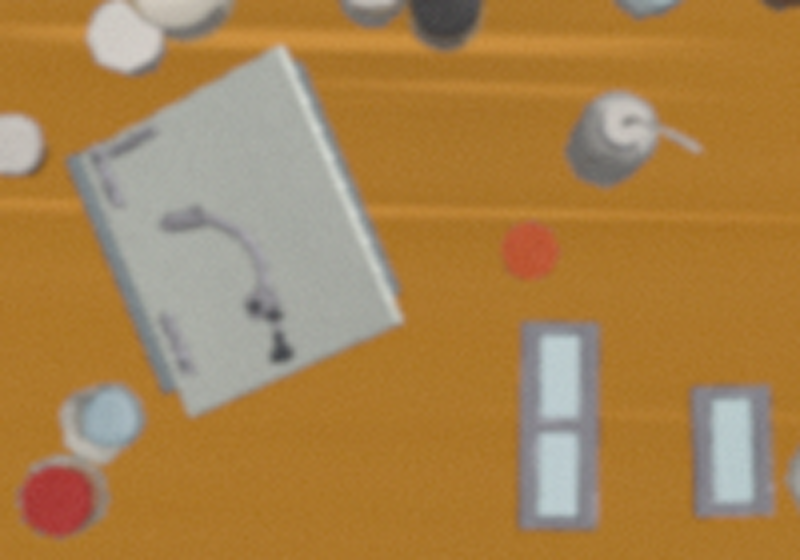

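The zoom shows the face rising to image right. Its upper edge runs (282,45)–(402,320) and its lower corners are (70,158) and (190,413). The end stop is at (123,143), the lugs at (110,185) and (178,345), the pivot at (265,305) and the post around (185,218). The long carrier's corners are (520,323), (600,323), (597,528) and (518,528). Next I'll fit the stage pose.

```bash
cat > h.py <<'E'
from cell import ctrl
import cv2,numpy as np,json
from scipy.optimize import least_squares
from scipy.spatial.transform import Rotation as Ro
def proj(c,X):
    p=(np.asarray(X)@c["R"].T+c["t"])@c["mtx"].T
    return p[:,:2]/p[:,2:]
def stage(p):  # p=x,y,z,yaw(direction of horizontal of stage x)
    c,s=np.cos(p[3]),np.sin(p[3]);r=np.pi/6
    ex=np.array([c*np.cos(r),s*np.cos(r),np.sin(r)]);ey=np.array([-s,c,0])
    return np.column_stack([ex,ey,np.cross(ex,ey)]),np.array(p[:3])
def tool(): 
    s=ctrl.read_state();return Ro.from_euler("xyz",s["tool_rot"]).as_matrix(),s["eef_pos"]
def go(pos,R=None):
    """tool-frame shift (m) and rotvec (deg) from measured pose: turn first, then shift"""
    T,p=tool();R=T if R is None else R
    print("turn",Ro.from_matrix(T.T@R).as_rotvec(degrees=True).round(1),"| shift before turn",(T.T@(pos-p)/1000).round(4),"| shift after turn",(R.T@(pos-p)/1000).round(4),"dist",np.linalg.norm(pos-p).round())
def ray(c,uv,z):
    d=c["R"].T@np.linalg.inv(c["mtx"])@[*uv,1];o=-c["R"].T@c["t"];return o+d*(z-o[2])/d[2]
E
python3 - <<'E'
from h import *
c=ctrl.calibration("top")
f=lambda u:np.array(u)/4+[160-.375,145-.375]
F=np.array([[150,95,0],[150,-125,0],[-55,-125,0],[-55,95,0]])
U=f([[282,45],[402,320],[190,413],[70,158]])
def res(p):
    S,o=stage([p[0],p[1],52,p[2]]);return (proj(c,F@S.T+o)-U).ravel()
r=least_squares(res,[680,120,-1.2]);print(r.x,r.fun.round(2))
for n in[[520,323],[600,323],[597,528],[518,528],[692,388],[770,388],[770,515],[695,515]]:print(ray(c,f(n),12).round(1))
E
```

```text
[579.85373355 151.48891368  -1.13546816] [-1.09 -0.76 -0.4   0.16 -0.06  1.14  1.66 -0.5 ]
[ 523.8 -110.5   12. ]
[ 525.  -172.8   12. ]
[ 366.8 -172.6   12. ]
[ 365.8 -111.6   12. ]
[ 475.9 -245.    12. ]
[ 477.  -305.8   12. ]
[ 379.1 -306.5   12. ]
[ 378.1 -248.4   12. ]
```

```bash
python3 - <<'E'
from h import *
S,o=stage([580,151,52,-1.135])
R=np.column_stack([np.cross(-S[:,0],-S[:,2]),-S[:,0],-S[:,2]])
P=o+S@[30,0,190];print(S.round(3),P);go(P,R)
E
```

```text
[[ 0.366  0.907 -0.211]
 [-0.785  0.422  0.453]
 [ 0.5    0.     0.866]] [550.86474122 213.56829784 231.54482672]
turn [ 28.5 -11.4 -42.4] | shift before turn [-0.4551 -0.2727 -0.0006] | shift after turn [-0.1432 -0.4429  0.2546] dist 531.0
```

Request:
{"name": "carry_out", "arguments": {"deltas": [0,0,0,-0.038,-0.0227,0,1,0,0,0,-0.038,-0.0227,0,1,0,0,0,-0.038,-0.0227,0,1,0,0,0,-0.038,-0.0227,0,1,0,0,0,-0.038,-0.0227,0,1,0,0,0,-0.038,-0.0227,0,1,0,0,0,-0.038,-0.0227,0,1,0,0,0,-0.038,-0.0227,0,1,0,0,0,-0.038,-0.0227,0,1,0,0,0,-0.038,-0.0227,0,1,0,0,0,-0.038,-0.0227,0,1,0,0,0,-0.038,-0.0227,0,1]}}

```text
clock: 1.65
eef_pos: [552.7, 212.8, 231.1]
tool_rot: [-3.141, -0.0, 2.82]
force: [-0.1, 0.4, 0.2]
width: -0.5
gripper_force: 0.0
```

Request:
{"name": "carry_out", "arguments": {"deltas": [4.75,-1.9,-7.07,0,0,0,1,4.75,-1.9,-7.07,0,0,0,1,4.75,-1.9,-7.07,0,0,0,1,4.75,-1.9,-7.07,0,0,0,1,4.75,-1.9,-7.07,0,0,0,1,4.75,-1.9,-7.07,0,0,0,1,0,0,0,0,0,0,1,0,0,0,0,0,0,1]}}

```text
clock: 2.65
eef_pos: [552.4, 213.3, 231.5]
tool_rot: [-2.619, 0.002, -2.708]
force: [-0.0, -0.7, 0.7]
width: -0.2
gripper_force: 0.0
```

```bash
python3 - <<'E'
from h import *
print(ctrl.read_state())
c=ctrl.calibration("wrist");im=ctrl.get_image("wrist")
json.dump({k:np.asarray(v).tolist() for k,v in c.items()},open("w1.json","w"))
cv2.imwrite("w1.png",im[:,:,::-1])
cv2.imwrite("pics/w1.png",cv2.resize(im[:,:,::-1],(800,600),interpolation=cv2.INTER_CUBIC))
S,o=stage([580,151,52,-1.135])
print((proj(c,np.array([[0,0,0],[-30,45,0],[-30,95,0],[52,-70,0],[28,10,44],[0,80,0],[150,95,0],[150,-125,0]])@S.T+o)*800/560).round())
E
```

```text
{'clock': 2.65, 'qpos': array([-0.77724954,  0.61931735,  0.11318614,  1.69756332,  0.5205326 ,
        1.02867745,  1.0051435 ]), 'qd': array([ 0.01422797, -0.00810034,  0.00961492, -0.00547645,  0.0035807 ,
        0.0009702 ,  0.00062299]), 'tau': array([-1.14674505e+00, -5.19505799e+01,  2.85894871e+00, -1.62187189e+01,
        1.60788283e+00,  1.20251901e+00,  3.98755647e-04]), 'eef_pos': array([552.40575954, 213.3359991 , 231.52318483]), 'tool_rot': array([-2.61888886e+00,  1.62745268e-03, -2.70805429e+00]), 'force': array([-0.02846752, -0.71043448,  0.70510702]), 'torque': array([0.4813111 , 0.20085866, 0.00447111]), 'gripper_force': 0.0, 'width': -0.24042571193494702}
[[443. 251.]
 [484. 314.]
 [481. 379.]
 [363. 144.]
 [401. 283.]
 [440. 360.]
 [233. 380.]
 [199.  50.]]
```

View pics/w1.png

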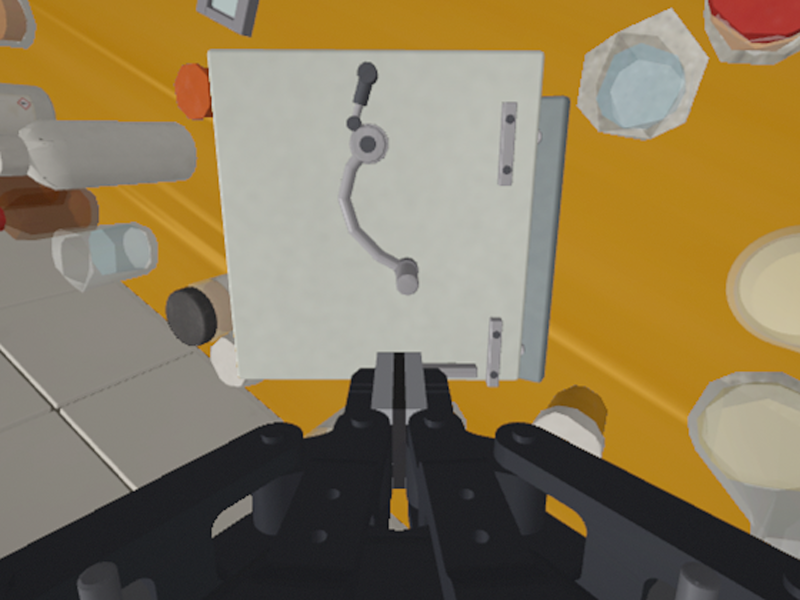

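The wrist view shows the face corners at (208,50), (543,52), (520,381) and (238,380). The pivot boss is at (368,144), the post top at (407,285), and the lugs' inner feet at (503,102)–(499,185) and (490,318)–(487,385). The end stop's foot edge is near row 364. I'll refine the fit with these.

```bash
python3 - <<'E'
from h import *
c={k:np.array(v) for k,v in json.load(open("w1.json")).items()}; t=ctrl.calibration("top")
F=np.array([[150,-125,0],[-55,-125,0],[-55,95,0],[150,95,0],[52,-70,15],[28.04,9.98,44],[-30,-95,0],[-30,-45,0],[-30,45,0],[-30,95,0],[-22,80,9.]])
U=np.array([[208,50],[543,52],[520,381],[238,380],[368,144],[407,286],[503,102],[499,185],[490,318],[487,386],[475,365]])*.7-.15
Ut=np.array([[282,45],[402,320],[190,413],[70,158]])/4+[160-.375,145-.375]; 
Ft=F[[3,0,1,2]]
def res(p,w=1,wt=0.3):
    S,o=stage(p);return np.r_[(proj(c,F@S.T+o)-U).ravel()*w,(proj(t,Ft@S.T+o)-Ut).ravel()*wt]
for wt in(0,.3):
    r=least_squares(res,[580,151,52,-1.135],kwargs=dict(wt=wt),loss="soft_l1");print(r.x.round(4));print(r.fun.reshape(-1,2).round(1).tolist())
json.dump(r.x.tolist(),open("st.json","w"))
E
```

```text
[579.3502 154.7462  50.4885  -1.1422]
[[-0.8, -0.3], [2.2, -0.7], [-0.0, 0.2], [0.1, 0.2], [0.6, 0.8], [0.7, -0.5], [-0.9, 1.1], [-1.4, 0.4], [-0.4, -1.2], [-1.0, -3.4], [1.8, 1.8], [-0.0, -0.0], [-0.0, 0.0], [-0.0, 0.0], [0.0, -0.0]]
[579.3745 154.6972  50.4268  -1.142 ]
[[-0.8, -0.3], [2.1, -0.6], [-0.0, 0.2], [0.2, 0.2], [0.6, 0.8], [0.7, -0.6], [-0.9, 1.2], [-1.4, 0.3], [-0.4, -1.2], [-1.0, -3.4], [1.7, 1.8], [-0.6, -0.1], [-0.5, 0.2], [-0.4, 0.4], [0.3, -0.1]]
```

```bash
sed -i 's/^def ray/def st():\n    S,o=stage([579.4,154.7,51.2,-1.142]);return S,o,np.column_stack([np.cross(-S[:,0],-S[:,2]),-S[:,0],-S[:,2]])\ndef ray/' h.py; python3 - <<'E'
from h import *
S,o,R=st();T,p=tool();print((S.T@(p-o)).round(1));go(o+S@[-15,8,18],R)
E
```

```text
[ 3.480e+01 -1.000e-01  1.884e+02]
turn [0.  0.2 0.2] | shift before turn [-0.0075  0.0496  0.1705] | shift after turn [-0.0081  0.0498  0.1704] dist 178.0
```

Request:
{"name": "carry_out", "arguments": {"deltas": [0,0,0.1,-0.004,0.025,0.02,1,0,0.1,0,-0.004,0.025,0.03,1,0,0,0,0,0,0.03,1,0,0,0,0,0,0.03,1,0,0,0,0,0,0.03,1,0,0,0,0,0,0.02,1,0,0,0,0,0,0.01,1,0,0,0,0,0,0,1]}}

```text
clock: 3.7
eef_pos: [577.2, 178.7, 59.1]
tool_rot: [-2.618, 0.0, -2.71]
force: [0.3, -0.1, -0.2]
width: -0.1
gripper_force: 0.0
```

Request:
{"name": "carry_out", "arguments": {"deltas": [0,0,0,0,-0.01,0,1,0,0,0,0,-0.01,0,1,0,0,0,0,-0.01,0,1,0,0,0,0,-0.01,0,1,0,0,0,0,-0.01,0,1,0,0,0,0,-0.01,0,1]}}

```text
clock: 4.45
eef_pos: [599.9, 135.6, 89.2]
tool_rot: [-2.623, 0.004, -2.704]
force: [0.3, 5.3, -1.7]
width: -0.1
gripper_force: 2.0
```

Request:
{"name": "carry_out", "arguments": {"deltas": [0,0,0,0,-0.009,0,1,0,0,0,0,-0.009,0,1,0,0,0,0,-0.009,0,1,0,0,0,0,-0.006,0,1,0,0,0,0,0,0,1,0,0,0,0,0,0,1]}}

```text
clock: 5.2
eef_pos: [610.6, 106.6, 105.4]
tool_rot: [-2.618, -0.0, -2.707]
force: [-0.1, -0.3, -0.4]
width: 0.3
gripper_force: 0.0
```

```bash
python3 - <<'E'
from h import *
S,o,R=st();T,p=tool();print((S.T@(p-o)).round(1),ctrl.read_state()["force"])
c=ctrl.calibration("wrist");im=ctrl.get_image("wrist")
cv2.imwrite("pics/w2.png",im[:,:,::-1])
E
```

```text
[76.3  8.4 18.6] [-0.05270378 -0.31037672 -0.40232744]
```

View pics/w2.png

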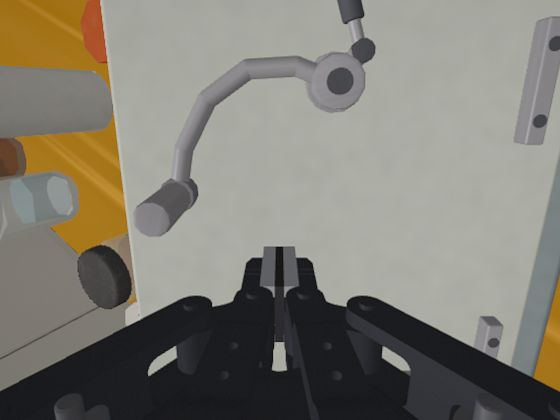

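The arm is back: its post is at (165,210), by the face's upper edge, and nothing is pressing on it. Next I'll lift off and go over the long carrier.

```bash
python3 - <<'E'
from h import *
T,p=tool();R=np.diag([-1.,1,-1]);q=p+T@[0,0,-100];print(q)
P=np.array([445,-142,190.]);print("shift",(T.T@(P-q)).round(1),np.linalg.norm(P-q));go(P,R)
E
```

```text
[589.53888407 152.13583249 191.95533919]
shift [ 254.9 -177.4  104.6] 327.7364799918132
turn [-29.5   6.5  24.3] | shift before turn [ 0.2549 -0.1774  0.0046] | shift after turn [ 0.1655 -0.2488 -0.0847] dist 311.0
```

Request:
{"name": "carry_out", "arguments": {"deltas": [0,0,0,0,0,-0.033,1,0,0,0,0,0,-0.033,1,0,0,0,0,0,-0.034,1,0,0,0,0.0319,-0.0222,0.0131,-1,0,0,0,0.0319,-0.0222,0.0131,-1,0,0,0,0.0319,-0.0222,0.0131,-1,0,0,0,0.0319,-0.0222,0.0131,-1,0,0,0,0.0319,-0.0222,0.0131,-1,0,0,0,0.0319,-0.0222,0.0131,-1,0,0,0,0.0319,-0.0222,0.0131,-1,0,0,0,0.0319,-0.0222,0.0131,-1]}}

```text
clock: 6.62
eef_pos: [444.4, -143.2, 190.2]
tool_rot: [-2.619, 0.001, -2.707]
force: [0.2, -0.5, -0.1]
width: 85.1
gripper_force: 0.0
```

Request:
{"name": "carry_out", "arguments": {"deltas": [-5.9,1.3,4.86,0,0,0,-1,-5.9,1.3,4.86,0,0,0,-1,-5.9,1.3,4.86,0,0,0,-1,-5.9,1.3,4.86,0,0,0,-1,-5.9,1.3,4.86,0,0,0,-1,0,0,0,0,0,0,-1]}}

```text
clock: 7.38
eef_pos: [445.0, -145.2, 190.0]
tool_rot: [-3.139, 0.001, 3.138]
force: [-0.6, -0.6, 0.5]
width: 85.3
gripper_force: 0.0
```

```bash
python3 - <<'E'
from h import *
c=ctrl.calibration("wrist");im=ctrl.get_image("wrist")
json.dump({k:np.asarray(v).tolist() for k,v in c.items()},open("w3.json","w"))
cv2.imwrite("pics/w3.png",cv2.resize(im[:,:,::-1],(800,600),interpolation=cv2.INTER_CUBIC))
E
```

```text
(no output)
```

View pics/w3.png

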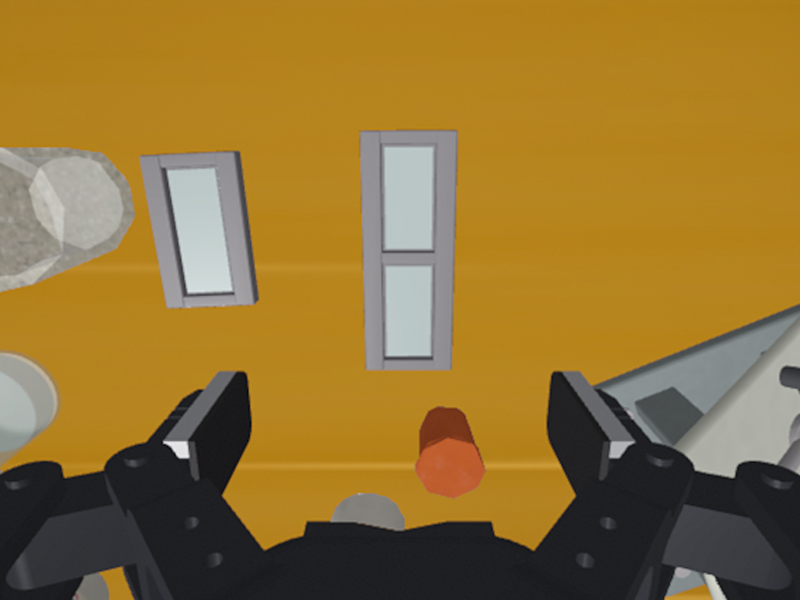

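The long carrier's top corners are at (360,131), (457,130), (452,370) and (366,370). The short one is well clear at (140–255, 150–305).

```bash
python3 - <<'E'
from h import *
c={k:np.array(v) for k,v in json.load(open("w3.json")).items()};t=ctrl.calibration("top")
U=np.array([[360,131],[457,130],[452,370],[366,370]])*.7-.15
Ut=np.array([[518,528],[597,528],[600,323],[520,323]])/4+[160-.375,145-.375]
Ut=Ut[[1,0,3,2]]
W=np.array([ray(c,u,12) for u in U]);print(W.round(1),W.mean(0))
M=lambda c:c["mtx"]@np.c_[c["R"],c["t"]]
X=cv2.triangulatePoints(M(c),M(t),U.T.copy(),Ut.T.copy());print((X[:3]/X[3]).T.round(1))
E
```

```text
[[ 365.9 -168.6   12. ]
 [ 365.5 -109.5   12. ]
 [ 525.  -108.4   12. ]
 [ 524.9 -168.3   12. ]] [ 445.30367035 -138.70735922   12.        ]
[[ 366.5 -171.1   12.7]
 [ 366.3 -110.9   22.5]
 [ 523.6 -109.8   15.8]
 [ 525.  -171.2   12.2]]
```

Request:
{"name": "carry_out", "arguments": {"deltas": [0,0,0,0,0.006,0.03,-1,0,0,0,0,0,0.045,-1,0,0,0,0,0,0.045,-1,0,0,0,0,0,0.04,-1,0,0,0,0,0,0.022,-1,0,0,0,0,0,0.01,-1,0,0,0,0,0,0,-1]}}

```text
clock: 8.3
eef_pos: [442.2, -135.8, 5.3]
tool_rot: [-3.138, -0.007, -3.135]
force: [0.3, -0.4, -0.0]
width: 85.3
gripper_force: 0.0
```

Request:
{"name": "carry_out", "arguments": {"deltas": [0,0,0,0,0,0,1,0,0,0,0,0,0,1,0,0,0,0,0,0,1,0,0,0,0,0,0,1]}}

```text
clock: 8.8
eef_pos: [445.8, -134.3, 12.0]
tool_rot: [-3.137, 0.003, -3.135]
force: [-3.4, -2.5, 39.8]
width: 14.8
gripper_force: 17.9
```

The TCP was still 7 mm high when I closed, so the fingers slid over the carrier's top. I'll back off, reopen and look again.

Request:
{"name": "carry_out", "arguments": {"deltas": [0,0,0,0,0,-0.02,1,0,0,0,0,0,-0.02,-1,0,0,0,0,0,-0.02,-1,0,0,0,0,0,-0.02,-1,0,0,0,0,0,-0.02,-1,0,0,0,0,0,0,-1,0,0,0,0,0,0,-1]}}

```text
clock: 9.68
eef_pos: [443.2, -137.4, 105.7]
tool_rot: [-3.137, -0.006, -3.14]
force: [-0.5, -0.7, 0.2]
width: 85.4
gripper_force: 0.0
```

```bash
python3 - <<'E'
from h import *
print(ctrl.read_state()["eef_pos"])
c=ctrl.calibration("wrist");im=ctrl.get_image("wrist")
json.dump({k:np.asarray(v).tolist() for k,v in c.items()},open("w4.json","w"))
cv2.imwrite("pics/w4.png",cv2.resize(im[:,:,::-1],(800,600),interpolation=cv2.INTER_CUBIC))
E
```

```text
[ 443.15920485 -137.41250028  105.6915619 ]
```

View pics/w4.png

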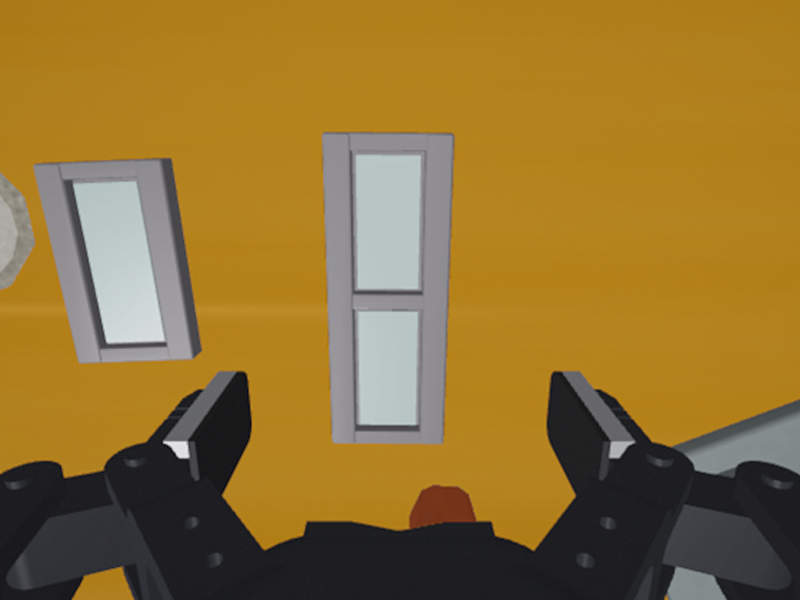

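The carrier is still flat, with corners at (323,133), (454,134), (443,442) and (333,442).

```bash
python3 - <<'E'
from h import *
c={k:np.array(v) for k,v in json.load(open("w4.json")).items()}
W=np.array([ray(c,np.array(u)*.7-.15,12) for u in [[323,133],[454,134],[443,442],[333,442]]]);print(W.round(1),W.mean(0))
T,p=tool();print(T.round(3));go(np.array([W[:,0].mean(),W[:,1].mean(),-5]),np.diag([-1.,1,-1]))
E
```

```text
[[ 366.1 -171.6   12. ]
 [ 366.4 -112.6   12. ]
 [ 524.2 -113.4   12. ]
 [ 524.5 -172.4   12. ]] [ 445.28008252 -142.48870644   12.        ]
[[-1.    -0.002 -0.007]
 [-0.002  1.    -0.004]
 [ 0.007 -0.004 -1.   ]]
turn [-0.2 -0.4  0.1] | shift before turn [-0.003  -0.0047  0.1104] | shift after turn [-0.0023 -0.0051  0.1104] dist 111.0
```

Request:
{"name": "carry_out", "arguments": {"deltas": [-0.2,-0.4,0.1,-0.002,-0.005,0.03,-1,0,0,0,0,0,0.03,-1,0,0,0,0,0,0.025,-1,0,0,0,0,0,0.015,-1,0,0,0,0,0,0.01,-1,0,0,0,0,0,0,-1,0,0,0,0,0,0,-1,0,0,0,0,0,0,-1]}}

```text
clock: 10.72
eef_pos: [445.6, -142.7, -3.8]
tool_rot: [-3.141, 0.002, 3.141]
force: [-0.5, 0.6, 0.4]
width: 85.6
gripper_force: 0.0
```

Request:
{"name": "carry_out", "arguments": {"deltas": [0,0,0,0,0,-0.001,1,0,0,0,0,0,0,1,0,0,0,0,0,0,1,0,0,0,0,0,0,1,0,0,0,0,0,0,1]}}

```text
clock: 11.35
eef_pos: [445.6, -142.8, -2.3]
tool_rot: [-3.14, 0.002, 3.141]
force: [-0.1, 0.8, 8.6]
width: 58.2
gripper_force: 63.6
```

Request:
{"name": "carry_out", "arguments": {"deltas": [0,0,0,0,0,-0.01,1,0,0,0,0,0,-0.02,1,0,0,0,0,0,-0.04,1,0,0,0,0,0,-0.045,1,0,0,0,0,0,-0.045,1,0,0,0,0,0,-0.04,1,0,0,0,0,0,-0.02,1,0,0,0,0,0,0,1]}}

```text
clock: 12.35
eef_pos: [445.6, -142.8, 218.3]
tool_rot: [-3.139, 0.004, 3.141]
force: [-0.3, 0.1, -2.7]
width: 58.4
gripper_force: 65.4
```

```bash
python3 - <<'E'
from h import *
S,o,R=st();print(ctrl.read_state()["width"],ctrl.read_state()["force"]);P=o+S@[8,-8,150];print(P);go(P,R)
E
```

```text
58.430411937214856 [-0.3262854   0.06295527 -2.71582078]
[543.82161826 213.28283254 185.10381057]
turn [ 29.4  -6.2 -24.1] | shift before turn [-0.0979  0.3562  0.0328] | shift after turn [-0.2374  0.2617 -0.1128] dist 371.0
```

Request:
{"name": "carry_out", "arguments": {"deltas": [0,0,0,-0.005,0.02,0,1,0,0,0,-0.0109,0.0396,0,1,0,0,0,-0.0109,0.0396,0,1,0,0,0,-0.0109,0.0396,0,1,0,0,0,-0.0109,0.0396,0,1,0,0,0,-0.0109,0.0396,0,1,0,0,0,-0.0109,0.0396,0,1,0,0,0,-0.0109,0.0396,0,1,0,0,0,-0.0109,0.0396,0,1,0,0,0,-0.006,0.02,0,1]}}

```text
clock: 13.6
eef_pos: [542.4, 216.5, 215.3]
tool_rot: [-3.141, -0.001, -3.139]
force: [0.0, -1.2, -1.2]
width: 58.1
gripper_force: 65.3
```

Request:
{"name": "carry_out", "arguments": {"deltas": [4.9,-1.03,-4.02,0,0,0,1,4.9,-1.03,-4.02,0,0,0,1,4.9,-1.03,-4.02,0,0,0,1,4.9,-1.03,-4.02,0,0,0,1,4.9,-1.03,-4.02,0,0,0,1,4.9,-1.03,-4.02,0,0,0,1,0,0,0,0,0,0,1]}}

```text
clock: 14.48
eef_pos: [541.8, 215.1, 215.2]
tool_rot: [-2.621, -0.007, -2.709]
force: [-0.5, -0.4, -1.3]
width: 58.4
gripper_force: 65.3
```

```bash
python3 - <<'E'
from h import *
S,o,R=st();T,p=tool();print(ctrl.read_state()["width"],(S.T@(p-o)).round(1));P=o+S@[6,-7,30];go(P,R)
E
```

```text
58.358925766402045 [ 20.9  -9.1 177.3]
turn [ 0.1 -0.2  0.4] | shift before turn [-0.0027  0.0145  0.1473] | shift after turn [-0.0021  0.0149  0.1473] dist 148.0
```

Request:
{"name": "carry_out", "arguments": {"deltas": [0.1,-0.2,0.4,-0.002,0.015,0.02,1,0,0,0,0,0,0.035,1,0,0,0,0,0,0.035,1,0,0,0,0,0,0.03,1,0,0,0,0,0,0.02,1,0,0,0,0,0,0.007,1,0,0,0,0,0,0,1,0,0,0,0,0,0,1]}}

```text
clock: 15.48
eef_pos: [570.6, 161.4, 82.7]
tool_rot: [-2.619, 0.005, -2.716]
force: [1.6, -0.8, -1.1]
width: 58.3
gripper_force: 65.3
```

```bash
python3 - <<'E'
from h import *
S,o,R=st();T,p=tool();s=ctrl.read_state();print((S.T@(p-o)).round(1),(S.T@s["force"]).round(1));P=o+S@[5,-6,0];go(P,R)
c=ctrl.calibration("wrist");im=ctrl.get_image("wrist")
json.dump({k:np.asarray(v).tolist() for k,v in c.items()},open("w5.json","w"))
cv2.imwrite("pics/w5.png",cv2.resize(im[:,:,::-1],(800,600),interpolation=cv2.INTER_CUBIC))
E
```

```text
[ 7.3 -5.2 32.1] [ 0.6  1.1 -1.6]
turn [ 0.1  0.2 -0.3] | shift before turn [0.0009 0.0023 0.0321] | shift after turn [0.0008 0.0023 0.0321] dist 32.0
```

View pics/w5.png

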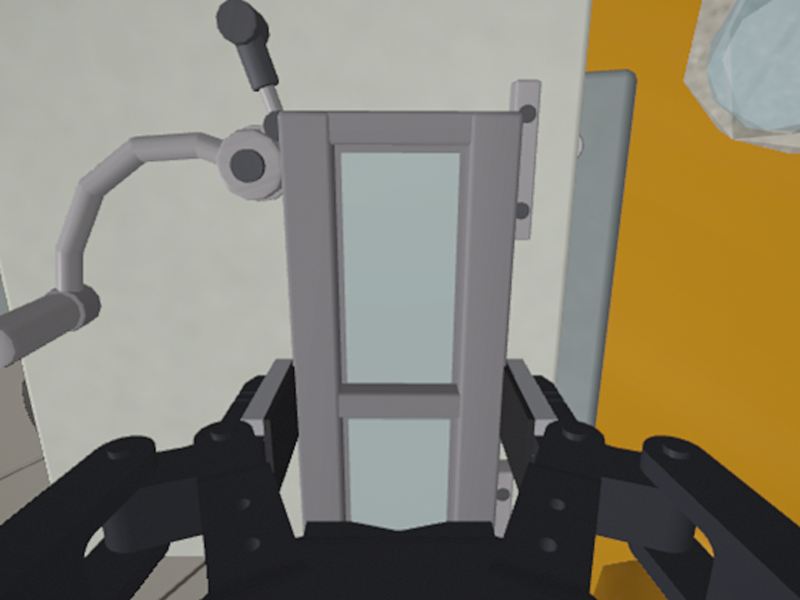

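The arm is fully back, at left. The carrier's far top corners are at (279,113) and (522,112), and lug 1's top runs (514,80)–(540,80). I'll check those in stage coordinates.

```bash
python3 - <<'E'
from h import *
c={k:np.array(v) for k,v in json.load(open("w5.json")).items()};S,o,R=st()
def sr(u,z):
    d=S.T@c["R"].T@np.linalg.inv(c["mtx"])@[*(np.array(u)*.7-.15),1];q=S.T@(-c["R"].T@c["t"]-o);return (q+d*(z-q[2])/d[2]).round(1)
for u in[[279,113],[522,112]]:print("car",sr(u,46.4))
for u,z in[([541,80],9),([514,80],9),([530,239],9),([247,165],15)]:print(sr(u,z))
S2,P=tool();print((S.T@(P-o)).round(1))
E
```

```text
car [ 35.  -84.2  46.4]
car [-23.9 -84.2  46.4]
[-37.8 -95.4   9. ]
[-29.5 -95.4   9. ]
[-37.8 -45.9   9. ]
[ 53.1 -70.7  15. ]
[ 7.4 -5.2 32.2]
```

Request:
{"name": "carry_out", "arguments": {"deltas": [0,0,0,0,0.0015,0.012,1,0,0,0,0,0,0.01,1,0,0,0,0,0,0.006,1,0,0,0,0,0,0.002,1,0,0,0,0,0,0,1,0,0,0,0,0,0,1]}}

```text
clock: 16.27
eef_pos: [576.1, 148.1, 55.3]
tool_rot: [-2.619, 0.004, -2.716]
force: [-1.5, 0.1, -0.3]
width: 58.5
gripper_force: 65.3
```

```bash
cat > s.py <<'E'
from h import *
S,o,R=st();T,p=tool();s=ctrl.read_state();print((S.T@(p-o)).round(1),"F",(S.T@s["force"]).round(1),s["width"],s["gripper_force"],s["clock"]);go(o+S@[0,0,0],R)
E
python3 s.py
```

```text
[ 6.1 -5.7  1.3] F [-0.7 -1.3  0.1] 58.5130942579252 65.33889770507812 16.275
turn [ 0.   0.1 -0.3] | shift before turn [-0.0057  0.0061  0.0013] | shift after turn [-0.0057  0.0061  0.0013] dist 8.0
```

Request:
{"name": "carry_out", "arguments": {"deltas": [0,0,0,0,0,0.001,1,0,0,0,0,0,0.001,1,0,0,0,0,0,0.0005,1,0,0,0,0,0,0,1,0,0,0,0,0,0,1]}}

```text
clock: 16.9
eef_pos: [576.6, 146.7, 53.0]
tool_rot: [-2.618, 0.003, -2.716]
force: [0.5, 0.1, -1.7]
width: 58.1
gripper_force: 65.3
```

```bash
python3 s.py
```

```text
[ 6.2 -5.9 -1.5] F [-0.8  0.5 -1.5] 58.11103311838207 65.33912658691406 16.9
turn [ 0.   0.1 -0.3] | shift before turn [-0.0058  0.0062 -0.0015] | shift after turn [-0.0059  0.0062 -0.0015] dist 9.0
```

Request:
{"name": "carry_out", "arguments": {"deltas": [0,0,0,0,0,0.001,1,0,0,0,0,0,0.0005,1,0,0,0,0,0,0,1,0,0,0,0,0,0,1]}}

```text
clock: 17.4
eef_pos: [576.7, 146.5, 52.5]
tool_rot: [-2.618, 0.004, -2.716]
force: [-3.8, 2.1, 4.1]
width: 57.9
gripper_force: 66.1
```

```bash
python3 s.py
```

```text
[ 6.1 -5.8 -2. ] F [-1.  -2.5  5.3] 57.910447910171 66.12305045127869 17.4
turn [-0.   0.1 -0.3] | shift before turn [-0.0058  0.0062 -0.002 ] | shift after turn [-0.0058  0.0061 -0.002 ] dist 9.0
```

Contact with the face (about 5 N). I'll slide it down to the lugs and along to the stop.

Request:
{"name": "carry_out", "arguments": {"deltas": [0,0,0,0,0.001,0,1,0,0,0,0,0.001,0,1,0,0,0,0,0.001,0,1,0,0,0,0,0.001,0,1,0,0,0,0,0,0,1,0,0,0,0,0,0,1]}}

```text
clock: 18.15
eef_pos: [576.4, 148.8, 51.3]
tool_rot: [-2.616, 0.005, -2.717]
force: [-0.7, -0.7, 7.8]
width: 57.7
gripper_force: 66.2
```

```bash
python3 s.py
```

```text
[ 3.6 -5.2 -2. ] F [ 4.2 -0.9  6.6] 57.70945388090968 66.16410255432129 18.15
turn [-0.1  0.1 -0.3] | shift before turn [-0.0051  0.0037 -0.002 ] | shift after turn [-0.0052  0.0036 -0.002 ] dist 7.0
```

Request:
{"name": "carry_out", "arguments": {"deltas": [0,0,0,-0.001,0,0,1,0,0,0,-0.001,0,0,1,0,0,0,-0.001,0,0,1,0,0,0,0,0,0,1,0,0,0,0,0,0,1]}}

```text
clock: 18.77
eef_pos: [577.4, 150.2, 50.8]
tool_rot: [-2.617, 0.002, -2.717]
force: [-5.4, 0.8, 8.1]
width: 58.2
gripper_force: 66.4
```

```bash
python3 s.py
```

```text
[ 2.7 -3.7 -2. ] F [ 1.5 -4.6  8.5] 58.17776334564224 66.36638045310974 18.775
turn [-0.1  0.  -0.3] | shift before turn [-0.0037  0.0027 -0.002 ] | shift after turn [-0.0037  0.0027 -0.002 ] dist 5.0
```

Request:
{"name": "carry_out", "arguments": {"deltas": [0,0,0,-0.001,0.001,-0.0005,1,0,0,0,-0.001,0.001,0,1,0,0,0,0,0,0,1,0,0,0,0,0,0,1]}}

```text
clock: 19.27
eef_pos: [578.4, 151.6, 50.3]
tool_rot: [-2.615, 0.001, -2.717]
force: [-5.2, -1.6, 10.6]
width: 58.2
gripper_force: 66.4
```

```bash
python3 s.py
```

```text
[ 1.6 -2.2 -2. ] F [ 4.7 -5.4  9.5] 58.17943517173872 66.42512440681458 19.275
turn [-0.2 -0.1 -0.3] | shift before turn [-0.0022  0.0016 -0.002 ] | shift after turn [-0.0022  0.0016 -0.002 ] dist 3.0
```

Request:
{"name": "carry_out", "arguments": {"deltas": [0,0,0,-0.001,0.0005,0,1,0,0,0,-0.001,0.0005,0,1,0,0,0,0,0,0,1,0,0,0,0,0,0,1]}}

```text
clock: 19.77
eef_pos: [578.8, 151.9, 50.2]
tool_rot: [-2.613, -0.001, -2.718]
force: [-9.7, -2.8, 13.8]
width: 58.0
gripper_force: 66.8
```

```bash
python3 s.py
```

```text
[ 1.5 -1.7 -2. ] F [  5.6 -10.   12.7] 57.976925440296874 66.83815598487854 19.775
turn [-0.3 -0.2 -0.2] | shift before turn [-0.0017  0.0015 -0.002 ] | shift after turn [-0.0017  0.0015 -0.002 ] dist 3.0
```

Contact is felt on both the stop (−10 N in y) and the lugs. Releasing and looking.

Request:
{"name": "carry_out", "arguments": {"deltas": [0,0,0,0,0,0,-1,0,0,0,0,0,0,-1,0,0,0,0,0,0,-1,0,0,0,0,0,0,-1,0,0,0,0,0,-0.02,-1,0,0,0,0,0,-0.03,-1,0,0,0,0,0,-0.04,-1,0,0,0,0,0,-0.04,-1,0,0,0,0,0,-0.03,-1,0,0,0,0,0,0,-1,0,0,0,0,0,0,-1]}}

```text
clock: 21.15
eef_pos: [547.0, 226.7, 187.1]
tool_rot: [-2.618, 0.003, -2.716]
force: [0.1, -0.6, -0.2]
width: 85.4
gripper_force: 0.0
```

```bash
python3 s.py; python3 - <<'E'
from h import *
c=ctrl.calibration("wrist");im=ctrl.get_image("wrist")
json.dump({k:np.asarray(v).tolist() for k,v in c.items()},open("w6.json","w"))
cv2.imwrite("pics/w6.png",cv2.resize(im[:,:,::-1],(800,600),interpolation=cv2.INTER_CUBIC))
E
```

```text
[ -0.4   0.5 157.2] F [ 0.4 -0.1 -0.5] 85.3991529615636 0.0 21.15
turn [-0.   0.  -0.3] | shift before turn [ 0.0006 -0.0003  0.1572] | shift after turn [ 0.0005 -0.0004  0.1572] dist 157.0
```

View pics/w6.png

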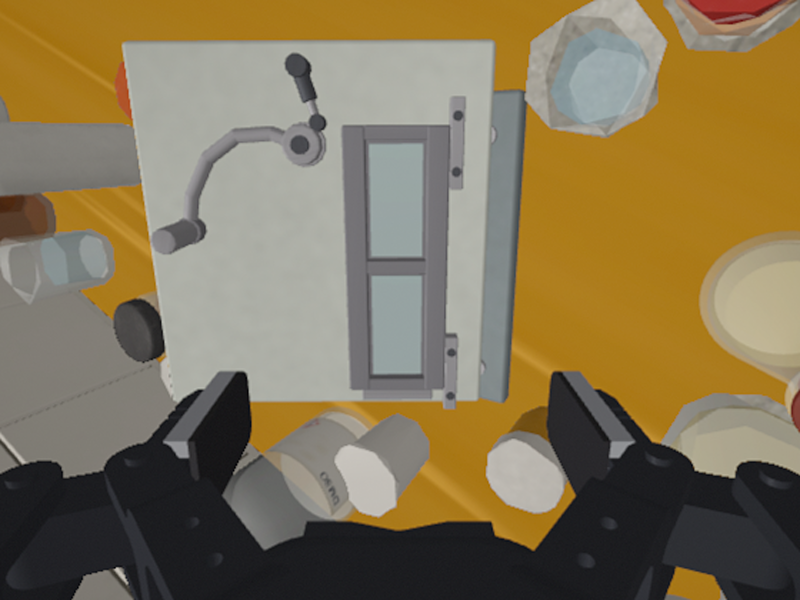

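The carrier is seated: its corners are at (343,127), (450,127), (445,388) and (351,388), with the lower edge along the lugs and the end on the stop. The arm is back and the post top is at (165,240). I'll check the numbers and plan the closing push.

```bash
python3 - <<'E'
from h import *
c={k:np.array(v) for k,v in json.load(open("w6.json")).items()};S,o,R=st()
def sr(u,z):
    d=S.T@c["R"].T@np.linalg.inv(c["mtx"])@[*(np.array(u)*.7-.15),1];q=S.T@(-c["R"].T@c["t"]-o);return (q+d*(z-q[2])/d[2]).round(1)
for u in[[343,127],[450,127],[445,388],[351,388]]:print("car",sr(u,12))
print("post",sr([165,241],44),"lugs",sr([451,97],9),sr([448,188],9),sr([445,335],9),sr([443,407],9))
go(o+S@[158,-20,20],R)
E
```

```text
car [ 29.  -79.8  12. ]
car [-29.5 -79.5  12. ]
car [-30.2  78.   12. ]
car [29.4 77.8 12. ]
post [119.6 -23.1  44. ] lugs [-30.  -95.2   9. ] [-29.5 -46.5   9. ] [-29.7  43.2   9. ] [-29.5  93.1   9. ]
turn [-0.  -0.  -0.3] | shift before turn [ 0.0195 -0.1582  0.1366] | shift after turn [ 0.0203 -0.1582  0.1365] dist 210.0
```

Request:
{"name": "carry_out", "arguments": {"deltas": [0,0,0,0.004,-0.0316,0,1,0,0,0,0.004,-0.0316,0,1,0,0,0,0.004,-0.0316,0,1,0,0,0,0.004,-0.0316,0,1,0,0,0,0.004,-0.0316,0,1,0,0,0,0,0,0.03,1,0,0,0,0,0,0.04,1,0,0,0,0,0,0.035,1,0,0,0,0,0,0.02,1,0,0,0,0,0,0.01,1,0,0,0,0,0,0,1,0,0,0,0,0,0,1]}}

```text
clock: 22.7
eef_pos: [613.9, 34.1, 150.1]
tool_rot: [-2.619, 0.005, -2.715]
force: [-0.1, -0.8, 0.1]
width: 0.1
gripper_force: 0.0
```

```bash
python3 s.py
```

```text
[156.9 -18.8  23.6] F [ 0.6 -0.4 -0.2] 0.10440957455996541 0.0 22.7
turn [ 0.   0.2 -0.3] | shift before turn [-0.018   0.1569  0.0237] | shift after turn [-0.0188  0.1569  0.0236] dist 160.0
```

Request:
{"name": "carry_out", "arguments": {"deltas": [0,0,0,0,0.01,0.003,1,0,0,0,-0.002,0.005,0,1,0,0,0,-0.007,0.007,0,1,0,0,0,-0.007,0.007,0,1,0,0,0,-0.005,0.007,0,1,0,0,0,-0.004,0.007,0,1,0,0,0,0,0,0,1]}}

```text
clock: 23.58
eef_pos: [624.2, 76.0, 126.3]
tool_rot: [-2.616, 0.007, -2.716]
force: [3.2, -2.2, 2.2]
width: -0.2
gripper_force: 2.2
```

```bash
python3 s.py
```

```text
[115.7   8.1  20. ] F [4.  2.  0.2] -0.23463061297383342 2.154780328273773 23.575
turn [-0.1  0.3 -0.3] | shift before turn [0.0088 0.1157 0.0196] | shift after turn [0.0081 0.1157 0.02  ] dist 118.0
```

Pushing with about 4 N as expected; continuing past the over-centre point.

Request:
{"name": "carry_out", "arguments": {"deltas": [0,0,0,-0.001,0.007,0,1,0,0,0,-0.001,0.007,0,1,0,0,0,-0.001,0.007,0,1,0,0,0,0,0.006,0,1,0,0,0,0,0,0,1,0,0,0,0,0,0,1]}}

```text
clock: 24.32
eef_pos: [614.3, 98.4, 111.4]
tool_rot: [-2.618, 0.002, -2.716]
force: [-0.5, -0.9, -0.4]
width: -0.2
gripper_force: 0.0
```

Request:
{"name": "carry_out", "arguments": {"deltas": [0,0,0,0,-0.01,0,1,0,0,0,0,-0.01,-0.02,1,0,0,0,0,0,-0.04,1,0,0,0,0,0,-0.04,1,0,0,0,0,0.02,-0.04,1,0,0,0,0,0.03,-0.03,1,0,0,0,0,0.03,0,1,0,0,0,0,0,0,1,0,0,0,0,0,0,1]}}

```text
clock: 25.45
eef_pos: [558.5, 221.6, 230.1]
tool_rot: [-2.617, 0.004, -2.718]
force: [0.5, -0.4, -0.3]
width: 0.2
gripper_force: 0.0
```

```bash
python3 s.py; python3 - <<'E'
from h import *
c=ctrl.calibration("wrist");im=ctrl.get_image("wrist")
json.dump({k:np.asarray(v).tolist() for k,v in c.items()},open("w7.json","w"))
cv2.imwrite("pics/w7.png",cv2.resize(im[:,:,::-1],(800,600),interpolation=cv2.INTER_CUBIC))
E
```

```text
[ 29.2   8.8 189.7] F [ 0.3  0.3 -0.5] 0.2093919686857987 0.0 25.45
turn [-0.1  0.1 -0.4] | shift before turn [0.0092 0.0294 0.1896] | shift after turn [0.0088 0.0292 0.1897] dist 192.0
```

View pics/w7.png

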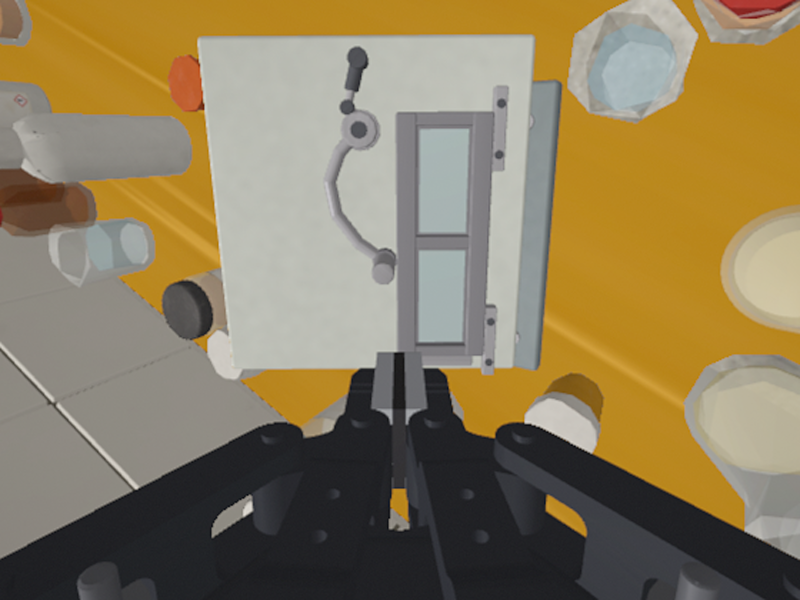

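The arm is down with its roller on the carrier's upper edge; the post top is at (383,272). The carrier's far corners are at (397,113) and (493,112), along the lugs. I'll do a numeric check, then hand in.

```bash
python3 - <<'E'
from h import *
c={k:np.array(v) for k,v in json.load(open("w7.json")).items()};S,o,R=st()
def sr(u,z):
    d=S.T@c["R"].T@np.linalg.inv(c["mtx"])@[*(np.array(u)*.7-.15),1];q=S.T@(-c["R"].T@c["t"]-o);return (q+d*(z-q[2])/d[2]).round(1)
a=[sr(u,12) for u in[[397,113],[493,112],[486,356]]];p=sr([383,272],44);print(a,"post",p,"q",np.arctan2(p[0]-52,p[1]+70)+.291)
if abs(a[0][1]+80)<3 and abs(a[1][0]+30)<2.5: print(ctrl.finish_job())
E
```

```text
[array([ 29.1, -80.2,  12. ]), array([-28.8, -80.5,  12. ]), array([-31.3,  79. ,  12. ])] post [37.9 10.6 44. ] q 0.11781452556008226
the job is handed in; nothing more can be done
None
```

The long carrier is seated flat against both lugs and the end stop, the arm is clamped on its upper edge at about 0.12 rad, and the job was handed in at about 25.5 s with no verdict returned.

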